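# Make up two culture-room kits

## Robot

A 7-joint arm with a two-finger parallel gripper is mounted at the origin on the work surface. World frame = base frame: x ahead of the robot, y to its left, z up, the work surface at z = 0. Lengths are in m, angles in degrees, forces in N, time in s.
With the tool pointing down it reaches from about 0.425 to 0.95 m from the base axis. Payload 16.7 kg.
Tool frame: the origin (TCP) lies at the very end of the fingers, on their centre line; the grasp point (between the pads) lies manip.tcp_to_grasp behind it (manip.tcp_to_grasp is the distance from the TCP to the grasp point, in m); z points along the fingers, y is the line along which they close (so a half turn about z gives the same grasp; the last joint's range is limited). The gripper opens to 94 mm and grips with 3 to 60 N. Pads are 16 mm wide; open, the fingers measure 119 mm over their backs; the gripper's body (75 mm by 177 mm) begins 78 mm behind the grasp point.
Start: joints at [-77.607, 24.414, 4.234, 92.017, -1.954, 63.644, -3.845], TCP at [0.241, 0.63, 0.205] pointing down, gripper open.
Joint ranges: [-163.25, 163.25], [-28.42, 122.38], [-70.27, 78.77], [12.13, 141.07], [-58.53, 238.53], [9.26, 117.41], [-156.51, 156.51]. Speed limits (degrees/s): [108.29, 108.29, 136.94, 136.94, 172.46, 172.46, 172.46].

## Interface

Orientations are given as a 3x3 rotation matrix whose columns are the frame's x, y, z axes.
In Python, from bench import manip gives the robot as it stands. The module is installed in compiled form; this text tells all that it offers. Calls block until the motion is done:
- manip.move_ptp(position, orientation): joint-space move of the TCP to a pose.
- manip.move_straight(position, frame=None, max_speed=0.15, threshold=None): straight line of the TCP; frame=None keeps the orientation; max_speed is the mean speed in m/s. With threshold (N) it stops when the force on the tool has changed by that much, and returns True; else False.
- manip.move_j(angles): joint-space move.
- manip.open_gripper() and manip.close(force=None): open the fingers fully, or close them until they stop; force is the grip in N (None keeps the last).
- manip.wait(seconds).
- manip.ik(position, orientation): joint angles nearest the present ones, or None.
- manip.capture(name): name is "side" or "top"; returns a dict with "color" (400x640x3 uint8, red, green, blue), "vertical_fov" (degrees; the focal length in pixels is half the picture's height over the tangent of half this angle, whatever the lens; pixels are square), "cx", "cy" (the principal point, pixels), "cam_to_world" (4x4, takes a point from camera to world coordinates). Camera axes: x right, y up, looking along -z (the intrinsics and any distortion apply to the point x, -y, -z); pixel columns grow to the right and rows downward; lengths in m; the calibration is good to about 2 mm. A picture is of the moment at which its call begins. There is no depth.
A pose or a line that the arm cannot do raises manip.MotionError and nothing moves.
- manip.job_done(): hands the job in; it is judged then, once.
Readings, each from a call of its own:
- manip.get_time(): time.
- manip.get_joint_positions(): joint angles.
- manip.get_qvel(): joint speeds.
- manip.get_joint_torque(): joint torques, N m.
- manip.get_position(): TCP position.
- manip.get_tool_rot(): TCP orientation.
- manip.get_contact_force(): force on the tool from outside, world axes, zero at the start.
- manip.get_torque(): the same for the moment, N m.
- manip.get_finger_gap(): finger opening in m.
- manip.get_gripper_force(): force on a finger pad.
Only numpy, scipy, OpenCV 4.12 (cv2) and the standard library are available. Lean on these libraries where they do the work, as an engineer would, in place of code of your own. Each camera call takes 0.05 s, during which the arm holds its last target. There are 200 camera calls.

## Task

Make up the two kits: the harvest kit in the blue tray gets the tub of orange fungus and the blue data logger, and the inoculation kit in the green tray gets the tub of cream-coloured culture and the white bottle with the red cap, each tub standing in its tray's wide bay and the other thing upright (logger with its screen up) in the narrow bay. The small brown spawn jar with the yellow cap must be kept dark: push it down through the grey sprung flap in the roof of the black box so that it lies inside and the flap shuts again. Keep the culture tubs upright throughout, and leave the dark green mouldy tub where it stands.

Things in the scene. Friction and masses are not known exactly. Their poses are not given: they have to be found in the camera images.
- ripe_tub: The ripe culture: a sealed clear sample tub, a plain upright cylinder 64 mm across and 55 mm tall, about 110 g, seen from above as a disc of orange fungus. Origin: centre of its underside, z up.
- pale_tub: The young culture: a sealed clear sample tub, a plain upright cylinder 64 mm across and 55 mm tall, about 110 g, seen from above as a disc of cream-coloured culture. Origin: centre of its underside, z up.
- mouldy_tub: The spoiled culture, not part of any kit, to be left alone: a sealed clear sample tub, a plain upright cylinder 64 mm across and 55 mm tall, about 110 g, seen from above as a disc of dark green mould. Origin: centre of its underside, z up.
- logger: Blue data logger, a block 60 mm along its x, 32 mm along its y, 34 mm tall, with a pale screen on top and a small red dot near its +x end; about 70 g. In the narrow bay its 60 mm length must lie along the bay's 90 mm length (the tray's x), either way round. Origin: centre of its underside, z up.
- bottle: White upright bottle, 34 mm across for its lowest 66 mm, then a red cap 23 mm across up to 90 mm; about 80 g. Origin: centre of its underside, z up.
- jar: Small brown upright spawn jar with a yellow cap of the same width: a cylinder 30 mm across and 45 mm tall (the cap is the top 11 mm), about 90 g; holding it by its upper half lets it go deeper through the flap. If it stays caught there, press it on down from above with shut fingers. Origin: centre of its underside, z up.
- blue_tray: Blue kit tray, fixed to the bench (place and yaw vary). 96 mm along its x, 157 mm along its y; floor 3 mm thick, walls and divider 3 mm thick, 12 mm high. Wide bay: 90 x 90 mm inside, centre x = 0, y = +30.5 mm. Narrow bay: 90 mm along x, 58 mm along y, centre x = 0, y = -46.5 mm. Origin: centre of its underside.
- green_tray: Green kit tray, fixed to the bench (place and yaw vary). 96 mm along its x, 157 mm along its y; floor 3 mm thick, walls and divider 3 mm thick, 12 mm high. Wide bay: 90 x 90 mm inside, centre x = 0, y = +30.5 mm. Narrow bay: 90 mm along x, 58 mm along y, centre x = 0, y = -46.5 mm. Origin: centre of its underside.
- dark_box: Black light-tight box with two white stripes on its roof, fixed to the bench (place and yaw vary): 84 mm along its x, 112 mm along its y, 115 mm tall. The 5 mm roof has an opening centred over the origin, 54 mm along x, 94 mm along y, closed by the grey flap; below, it is hollow, 76 x 104 mm, floor 3 mm thick. Origin: centre of its underside.
- flap (a joint): Grey flap's angle (rad): 0 shut (top 113 mm above bench), 1.5 hanging down. Hinge on the opening's +x edge (box axes), free edge 52.5 mm off at -x. Spring-shut: 1.5 N at its middle starts it, 3 N holds it open; the jar set on its middle does not. Hanging, it fills 5 mm at the +x side, so aim 3 mm to -x of the middle. Let go with its top below the roof, the jar falls in and the flap shuts; higher, it stays caught.
There are look-alikes about, which are no part of the job. What is shaped like the jar but turquoise is not meant.

How it is judged (in metres and radians):
At the end, for the whole second after the job is handed in: Tubs, logger and bottle stand in their bays (within 16 mm of centre along the tray's y, 20 along x, 5 mm of its floor, 0.15 rad of upright); jar in the box, its base under 50 mm up; flap within 0.12 rad of shut; mouldy tub within 20 mm of its start; all at rest (x of ripe_tub in the frame of blue_tray between -0.02 and 0.02 m and y of ripe_tub in the frame of blue_tray between 0.0145 and 0.0465 m and z of ripe_tub in the frame of blue_tray between -0.002 and 0.008 m and angle between each of ripe_tub, logger, pale_tub, bottle's own z axis and vertical below 0.15 rad and linear speed of each of ripe_tub, logger, pale_tub, bottle, jar below 0.02 m/s and x of logger in the frame of blue_tray between -0.02 and 0.02 m and y of logger in the frame of blue_tray between -0.0625 and -0.0305 m and z of logger in the frame of blue_tray between -0.002 and 0.008 m and x of pale_tub in the frame of green_tray between -0.02 and 0.02 m and y of pale_tub in the frame of green_tray between 0.0145 and 0.0465 m and z of pale_tub in the frame of green_tray between -0.002 and 0.008 m and x of bottle in the frame of green_tray between -0.02 and 0.02 m and y of bottle in the frame of green_tray between -0.0625 and -0.0305 m and z of bottle in the frame of green_tray between -0.002 and 0.008 m and x of jar in the frame of dark_box between -0.042 and 0.042 m and y of jar in the frame of dark_box between -0.056 and 0.056 m and z of jar in the frame of dark_box between -0.002 and 0.05 m and value of joint flap below 0.12 rad and distance of mouldy_tub from where it was at the start of the episode below 0.02 m); the robot touches nothing.
It fails at once if the orange or cream tub is tipped over by more than 0.6 rad (angle between any of ripe_tub, pale_tub's own z axis and vertical above 0.6 rad).
It fails at once if the mouldy tub is shifted by more than 30 mm (distance of mouldy_tub from where it was at the start of the episode above 0.03 m).
It also fails if it takes over 120 s, if anything falls off the work surface, if the arm or the gripper's body presses on something with over 40 N, if the wrist force passes 120 N, or if a joint passes its speed limit or range.

## Working session

There is one attempt and no reset: what is moved stays moved. The work goes in short steps, each a Python script; the robot and the scene stay as the last script left them, time stands still between calls to the robot, and variables do not carry over. Pictures are saved under pics/ and viewed, at most 14 in all, crops included, and the job is handed in when it is done.

```bash
mkdir -p pics; python3 - <<'E'
from bench import manip
import cv2
for n in("side","top"):
    c=manip.capture(n); cv2.imwrite(f"pics/{n}0.png",c["color"][...,::-1])
    print(n,{k:v for k,v in c.items() if k!="color"})
print(manip.get_time(),manip.tcp_to_grasp,manip.get_tool_rot())
E
```

```text
side {'vertical_fov': 56.81506852324491, 'cx': 322.51075099042384, 'cy': 198.53180790746657, 'cam_to_world': array([[ 8.16372488e-01,  3.03765292e-01, -4.91184901e-01,
         1.66710759e-02],
       [-5.77525647e-01,  4.28959570e-01, -6.94591833e-01,
        -6.08747638e-01],
       [-2.94426792e-04,  8.50717541e-01,  5.25623038e-01,
         5.47809427e-01],
       [ 0.00000000e+00,  0.00000000e+00,  0.00000000e+00,
         1.00000000e+00]])}
top {'vertical_fov': 43.75270299673712, 'cx': 317.559728191381, 'cy': 193.6667141293525, 'cam_to_world': array([[ 0.00707607,  0.99549593, -0.09453987,  0.34630383],
       [-0.99970913,  0.00922236,  0.02228482,  0.0079456 ],
       [ 0.02305633,  0.09435468,  0.99527162,  1.17175999],
       [ 0.        ,  0.        ,  0.        ,  1.        ]])}
0.1 0.0188 [[-9.33834760e-01  3.57704531e-01 -3.32603302e-04]
 [ 3.57704674e-01  9.33834089e-01 -1.12280656e-03]
 [-9.10366919e-05 -1.16748955e-03 -9.99999314e-01]]
```

View pics/side0.png

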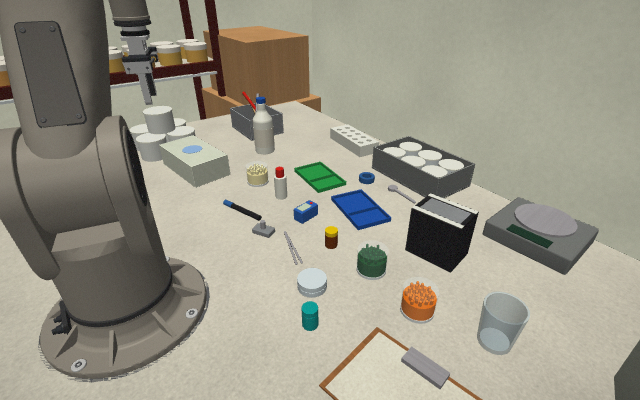

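View pics/top0.png

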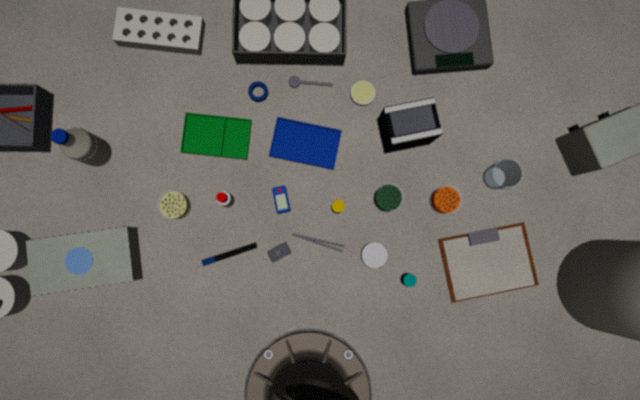

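The top view shows green tray (217,136), blue tray (305,143), box (410,125), bottle (223,198), logger (282,199), jar (338,206), mouldy tub (388,198), ripe tub (447,199) and pale tub probably (173,205). The cream disc at (363,93) and the white disc at (375,255) are look-alikes to check. I'll enlarge both views.

```bash
python3 - <<'E'
import cv2
t=cv2.imread("pics/top0.png");s=cv2.imread("pics/side0.png")
cv2.imwrite("pics/tc.png",cv2.resize(t[70:300,150:480],None,fx=2.4,fy=2.4,interpolation=2))
cv2.imwrite("pics/sc.png",cv2.resize(s[145:325,235:485],None,fx=3.2,fy=3.2,interpolation=2))
E
```

```text
(no output)
```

View pics/tc.png

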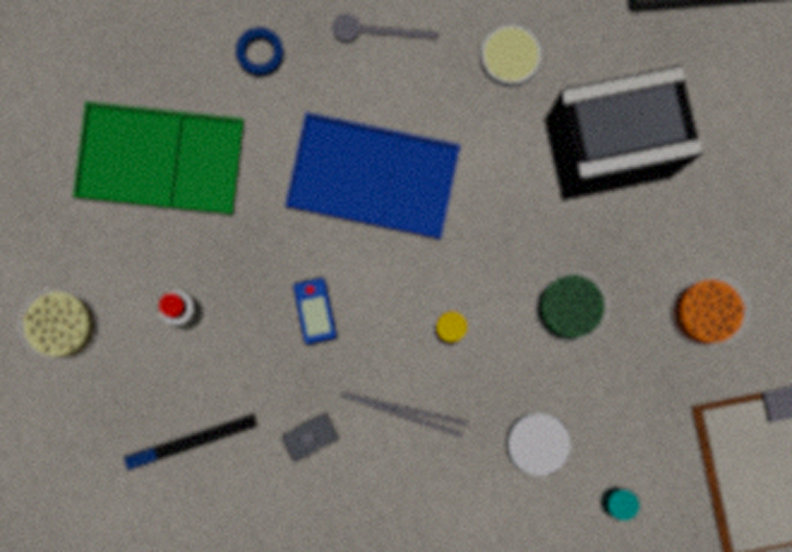

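View pics/sc.png

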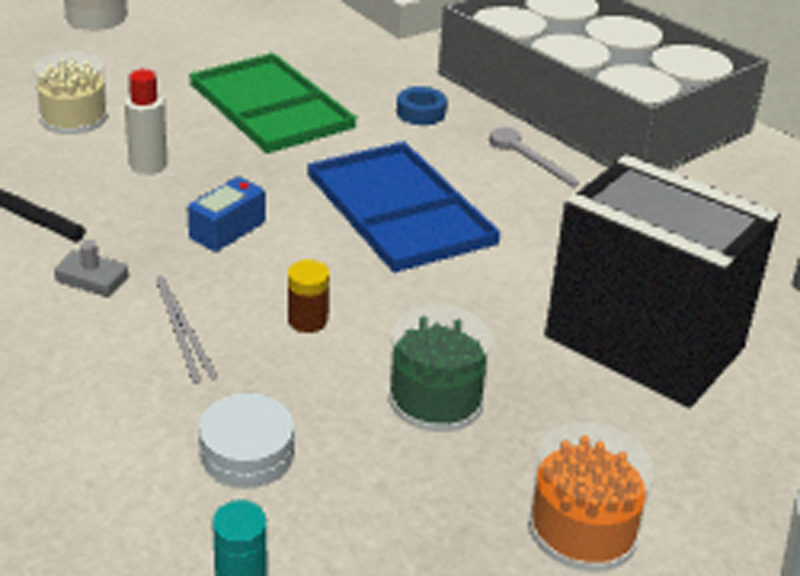

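The side view shows both trays with the wide bay on the far (+y) side and the pale tub at crop (71,90) with the same stems as the ripe tub. The disc at top (363,93) is hidden behind the box. I'll triangulate points picked in the two crops, fit the models and overlay them.

```bash
cat > h.py <<'E'
import numpy as np, cv2
from bench import manip
def cam(c):
    f=c["color"].shape[0]/2/np.tan(np.radians(c["vertical_fov"])/2)
    K=np.array([[f,0,c["cx"]],[0,f,c["cy"]],[0,0,1]])
    M=np.linalg.inv(c["cam_to_world"]); return K@(np.diag([1,-1,-1])@M[:3])
def proj(P,X):
    q=np.c_[np.atleast_2d(X),np.ones(len(np.atleast_2d(X)))]@P.T; return q[:,:2]/q[:,2:]
def tri(Pt,Ps,a,b):
    X=cv2.triangulatePoints(Pt,Ps,np.float64(a).reshape(2,1),np.float64(b).reshape(2,1))[:,0]; X=X[:3]/X[3]
    return X, np.hypot(*(proj(Pt,X)[0]-a)), np.hypot(*(proj(Ps,X)[0]-b))
def onz(P,uv,z):  # intersect pixel ray with plane z
    A=P[:,[0,1]]; b=P[:,2]*z+P[:,3]; H=np.c_[A,b]
    q=np.linalg.solve(H,[uv[0],uv[1],1]); return q[:2]/q[2]
T=lambda u,v:np.array([150+(u+.5)/2.4-.5,70+(v+.5)/2.4-.5])
S=lambda u,v:np.array([235+(u+.5)/3.2-.5,145+(v+.5)/3.2-.5])
E
python3 - <<'E'
from h import *
np.set_printoptions(precision=4,suppress=True)
Pt,Ps=cam(manip.capture("top")),cam(manip.capture("side"))
np.savez("P.npz",Pt=Pt,Ps=Ps)
pts=dict(jar=((451,327),(309,273)),bot=((172,304),(143,79)),dot=((310,289),(244,185)),
ripe=((711,311),(590,490)),mould=((571,306),(438,355)),pale=((58,324),(71,82)),
g1=((86,103),(273,55)),g2=((243,120),(355,120)),g3=((234,214),(268,139)),g4=((75,198),(191,77)),
b1=((307,113),(405,144)),b2=((459,146),(498,235)),b3=((440,238),(395,262)),b4=((287,206),(308,168)),
x1=((563,90),(624,157)),x2=((682,67),(777,214)),x3=((701,147),(730,263)),x4=((582,175),(566,203)))
for k,(a,b) in pts.items():
    X,e,f=tri(Pt,Ps,T(*a),S(*b)); print(k,X,round(e,2),round(f,2))
for k in "g1 g2 g3 g4 b1 b2 b3 b4".split(): print(k,onz(Pt,T(*pts[k][0]),.012))
for k in ((294,284),(324,279),(337,338),(307,344)): print("log",onz(Pt,T(*k),.034))
print("base proj",proj(Pt,[0,0,0]))
E
```

```text
jar [ 0.4262 -0.0634  0.042 ] 0.11 0.2
bot [0.4411 0.1936 0.0854] 0.26 0.38
dot [0.4614 0.0714 0.0341] 0.14 0.23
ripe [ 0.4443 -0.3147  0.0304] 0.07 0.16
mould [ 0.4475 -0.1785  0.0356] 0.02 0.03
pale [0.4255 0.3081 0.0388] 0.15 0.21
g1 [0.6464 0.2959 0.0092] 0.05 0.06
g2 [0.6318 0.1413 0.0076] 0.01 0.01
g3 [0.5364 0.1471 0.0162] 0.07 0.11
g4 [0.5517 0.3037 0.0085] 0.02 0.03
b1 [0.6392 0.0781 0.0093] 0.03 0.04
b2 [ 0.6083 -0.0727  0.0074] 0.01 0.02
b3 [ 0.516  -0.0543  0.0086] 0.07 0.13
b4 [0.5457 0.0968 0.0078] 0.26 0.39
x1 [ 0.6367 -0.1591  0.113 ] 0.44 0.74
x2 [ 0.6594 -0.2679  0.1145] 0.28 0.5
x3 [ 0.5859 -0.2845  0.1151] 0.06 0.11
x4 [ 0.5589 -0.1762  0.1122] 0.36 0.66
g1 [0.6458 0.2951]
g2 [0.6307 0.1408]
g3 [0.537  0.1477]
g4 [0.5511 0.3028]
b1 [0.6386 0.0779]
b2 [ 0.6073 -0.0724]
b3 [ 0.5154 -0.054 ]
b4 [0.5455 0.0961]
log [0.4664 0.0866]
log [0.4714 0.058 ]
log [0.4151 0.0449]
log [0.4091 0.0733]
base proj [[308.1026 393.7522]]
```

Points are consistent: heights are within about 4 mm of the text, tray edges 155×95 mm, residuals under 0.8 px. I'll start with the bottle, since the narrow bays go first for finger clearance.

```bash
cat >> h.py <<'E'
def fr(x,y,deg):
    a=np.radians(deg); R=np.array([[np.cos(a),-np.sin(a)],[np.sin(a),np.cos(a)]])
    return lambda p:np.array([x,y])+R@np.array(p)
GY,BY,XY=-5.4,-11.6,12.9
green,blue,box=fr(.5912,.2216,GY),fr(.5767,.0119,BY),fr(.6102,-.2219,XY)
def rot(deg):  # tool down, closing line at deg from world x; half turn chosen by joint travel
    best=None
    for d in(deg,deg+180):
        a=np.radians(d); y=np.array([np.cos(a),np.sin(a),0]); z=np.array([0,0,-1.])
        yield np.c_[np.cross(y,z),y,z]
def ptp(xy,z,deg):
    c=[(np.abs(q-np.array(manip.get_joint_positions())).max(),i,R) for i,R in enumerate(rot(deg))
       if (q:=manip.ik([*xy,z],R)) is not None]
    if not c: raise SystemExit(f"no ik {xy} {z} {deg}")
    manip.move_ptp([*xy,z],min(c,key=lambda t:t[:2])[2])
def pick(xy,z,deg,hi=.16,f=20):
    ptp(xy,hi,deg); manip.move_straight([*xy,z],max_speed=.2); manip.close(f)
    g=manip.get_finger_gap(); manip.move_straight([*xy,max(hi,.2)],max_speed=.2)
    print("gap",g,"after lift",manip.get_finger_gap(),"t",manip.get_time()); return g
def place(xy,z,deg,hi=.2):
    ptp(xy,hi,deg); manip.move_straight([*xy,z+.025],max_speed=.2)
    hit=manip.move_straight([*xy,z-.001],max_speed=.04,threshold=5)
    print("hit",hit,manip.get_position()); manip.open_gripper()
    manip.move_straight([*xy,hi],max_speed=.2); print("t",manip.get_time())
def shot(n,fn):
    c=manip.capture(n)["color"][...,::-1]
    c=c[70:300,150:480] if n=="top" else c[145:325,235:485]
    k=2.4 if n=="top" else 3.2
    cv2.imwrite("pics/"+fn,cv2.resize(c,None,fx=k,fy=k,interpolation=2))
E
python3 - <<'E'
from h import *
for n,p,z,d in [("bot",(.441,.1936),.03,90),("gn",green((0,-.0465)),.03,90+GY),("pale",(.4255,.3081),.02,0),("gw",green((0,.0305)),.02,GY),
 ("log",(.4405,.0657),.015,103),("bn",blue((0,-.0465)),.018,90+BY),("ripe",(.4443,-.3147),.02,0),("bw",blue((0,.0305)),.02,BY),("jar",(.4262,-.0634),.022,90),("box",box((0,0)),.06,90+XY)]:
    print(n,[None if (q:=manip.ik([*p,zz],R)) is None else round(q[6]) for R in rot(d) for zz in (z,.2)])
ptp((.441,.1936),.2,90)
print(manip.get_time())
g=pick((.441,.1936),.03,90,.17)
if .028<g<.04: place(green((0,-.0465)),.0335,90+GY,.22)
E
```

```text
bot [66, 61, -96, -115]
gn [72, 69, -92, -100]
pale [-28, -37, 130, 136]
gw [-15, -22, 140, 145]
log [97, 88, -62, -91]
bn [93, 88, -73, -81]
ripe [65, 49, -105, -122]
bw [4, -8, 121, 137]
jar [110, 90, -56, -90]
box [137, 138, -22, -40]
1.95
gap 0.03382405423779963 after lift 0.03373103967984606 t 5.0
hit True [0.58640386 0.17502473 0.0325898 ]
t 9.3417
```

```bash
python3 - <<'E'
from h import *
g=pick((.4255,.3081),.02,0,.17)
if not .058<g<.07: raise SystemExit("pale")
place(green((0,.0305)),.0235,GY,.24)
g=pick((.4405,.0657),.015,103.1,.2)
if not .028<g<.038: raise SystemExit("log")
place(blue((0,-.0465)),.0185,90+BY,.2)
shot("side","s1.png")
E
```

```text
gap 0.06360958188866161 after lift 0.06333653463998432 t 13.0
hit True [0.59360446 0.25182133 0.02295755]
t 17.3667
gap 0.03182716584204161 after lift 0.03196132927144223 t 21.525
hit True [ 0.56699142 -0.03366482  0.01762087]
t 25.8833
```

View pics/s1.png

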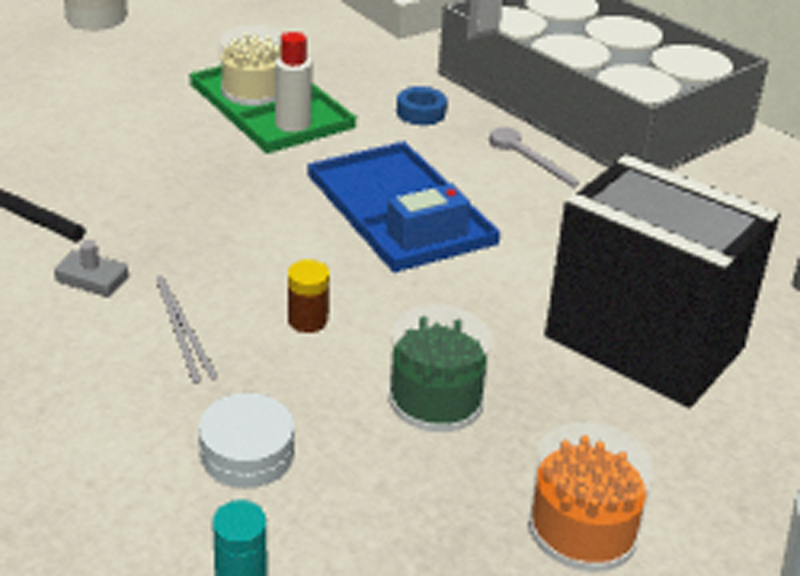

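Pale tub and bottle stand in the green tray (crop 250,70 and 293,85) and the logger in the blue narrow bay (428,215). Ripe tub next, then the jar.

```bash
python3 - <<'E'
from h import *
g=pick((.4443,-.3147),.02,0,.2)
if not .058<g<.07: raise SystemExit("ripe")
place(blue((0,.0305)),.0235,BY,.24)
g=pick((.4262,-.0634),.022,90,.2,30)
if not .026<g<.034: raise SystemExit("jar")
xy=box((-.002,0))
ptp(xy,.25,90+XY)
manip.move_straight([*xy,.15],max_speed=.2)
print("hit",manip.move_straight([*xy,.068],max_speed=.05,threshold=20),manip.get_position(),manip.get_contact_force(),manip.get_finger_gap())
shot("side","s2.png")
E
```

```text
gap 0.0639972615925781 after lift 0.06376448962034527 t 29.7833
hit True [0.58241174 0.04184959 0.02286203]
t 34.8333
gap 0.029543328725642845 after lift 0.029144066127585976 t 39.4083
hit False [ 0.60828181 -0.22230529  0.06812942] [-1.4104887  -0.09948982 -1.80394906] 0.029632561219240947
```

View pics/s2.png

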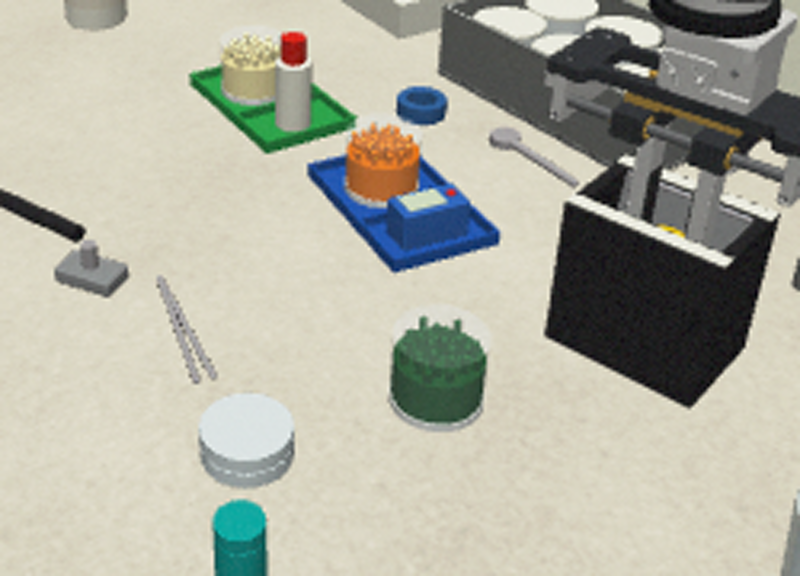

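The ripe tub stands in its bay (385,165), and the jar's cap is below the roof (670,232) with the flap hanging on the far side. Releasing it now, then shutting the fingers before rising.

```bash
python3 - <<'E'
from h import *
manip.open_gripper(); print("open gap",manip.get_finger_gap(),manip.get_contact_force()); manip.wait(.3)
manip.close(5); print("gap",manip.get_finger_gap())
xy=manip.get_position()[:2]
manip.move_straight([*xy,.25],max_speed=.15); manip.open_gripper()
q=list(manip.get_joint_positions()); q[0]-=45; manip.move_j(q); manip.wait(1)
print(manip.get_time(),manip.get_position())
shot("side","s3.png"); shot("top","t3.png")
E
```

```text
open gap 0.06976188874643027 [-0.21135664 -1.7349576  -0.85882189]
gap 0.06945276907617283
49.7167 [0.58749351 0.27281828 0.24998571]
```

View pics/s3.png

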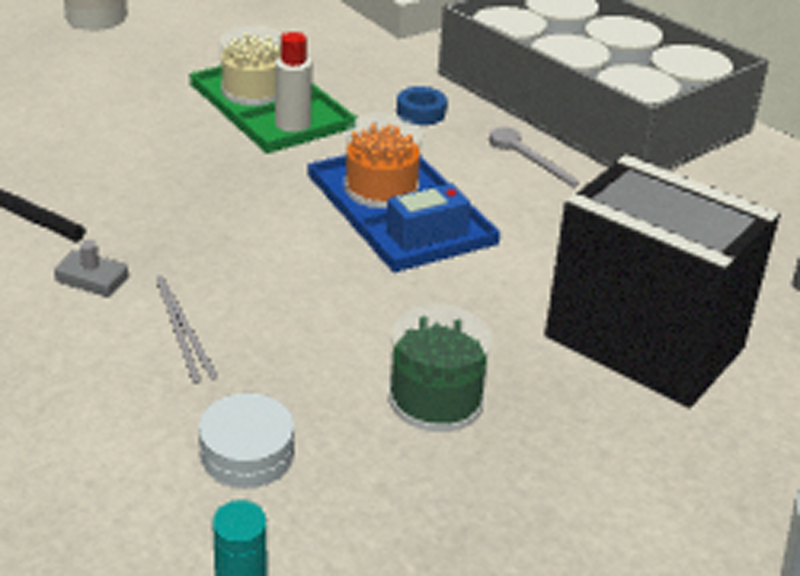

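View pics/t3.png

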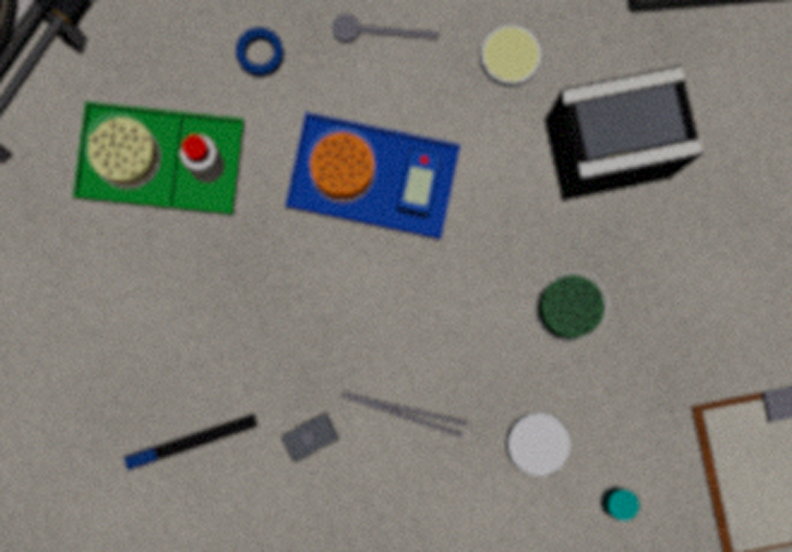

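The flap is shut and the jar is out of sight, so it is inside. Both kits are in their bays and the mouldy tub has not moved (571,306). A quick numeric check in the tray frames comes before the hand-in.

```bash
python3 - <<'E'
from h import *
P=np.load("P.npz")["Pt"]; ok=True
for n,uv,z,(cx,cy,yaw),b in [("pale",(121,151),.042,(.5912,.2216,GY),.0305),("bot",(194,148),.093,(.5912,.2216,GY),-.0465),
 ("ripe",(342,165),.037,(.5767,.0119,BY),.0305),("log",(418.5,182),.037,(.5767,.0119,BY),-.0465)]:
    a=np.radians(yaw); R=np.array([[np.cos(a),np.sin(a)],[-np.sin(a),np.cos(a)]])
    e=R@(onz(P,T(*uv),z)-[cx,cy])-[0,b]; print(n,e.round(4)); ok&=bool(np.abs(e).max()<.011)
if ok: print(manip.job_done())
E
```

```text
pale [-0.0024  0.0008]
bot [-0.0026  0.0001]
ripe [-0.0012  0.    ]
log [-0.0018  0.0016]
the job is handed in; nothing more can be done
None
```

I handed the job in at about 50 s: both kits are within 3 mm of their bay centres, the jar is in the dark box (out of sight) with the flap shut, and the mouldy tub was not touched; the call returned no verdict.

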